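# Turn the polish carousel to the red bottle

## Task

Turn the nail-polish turntable, either way round, until the red bottle stands at the front, in line with the black arrow on the pink mat; the brass post on its rim is there to push it by. Leave the red bottle standing in its holder all the while.

Things in the scene. Friction and masses are not known exactly. Their poses are not given: they have to be found in the camera images.
- red_bottle (a point): Centre (half-way up) of the round, all-red nail-polish bottle (cap too): 28 mm wide, 72 mm tall, foot at z = 26 mm. Loose, 2 mm play, in one of six clear round holders (39 mm outside, 22 mm high), centres 70 mm from the axis, 60 degrees apart; the rest hold teal, yellow, purple, navy and white bottles. Starts about 16 to 104 degrees from the front, either side.
- front_mark (a point): Tip of the flat black arrow on the fixed pink mat under the turntable, 156 mm from the turntable's axis, at z = 4 mm. It points at the axis: the front is the direction from the axis to this point. This frame's x axis points from here to the axis, z up.
- axis (a point): Centre of the turntable on its upright turning axis, at the disc's upper face (z = 26 mm); does not move. White disc, 280 mm across, 10 mm thick, a brass knob 34 mm high at its middle. Turns both ways (no stop within a full turn) with slight friction (under 2 N at the post) and stays where it is left. Nothing on it is higher than z = 98 mm.
- push_post (a point): Middle (z = 61 mm) of the upright round brass post on the rim, 128 mm from the axis: 12 mm thick, from z = 26 to 96 mm. It turns with the disc and starts on the side away from the arrow. Shut fingers set down beside it can push it along its circle; that circle runs 38 mm outside the holders and is clear all round, save for the post.
Things that resemble listed ones, but are neither listed nor needed, are in the scene too. There is more than one size of the part that bears red_bottle; the job needs the largest.

How it is judged:
At the end, for the whole second after the job is handed in: The red bottle's centre is within 14 mm sideways of the line from the arrow tip to the turntable's axis (about 11 degrees of turn), on the arrow's side of the axis, 70 to 105 mm behind the arrow tip, upright and down in its holder (y of red_bottle in the frame of front_mark between -0.014 and 0.014 m and x of red_bottle in the frame of front_mark between 0.07 and 0.105 m and angle between red_bottle's own z axis and vertical below 0.2 rad and height (world z) of red_bottle below 0.072 m); the robot touches nothing.
It fails at once if the red bottle is lifted out of its holder (raised more than 15 mm) (height (world z) of red_bottle above 0.077 m).
It fails at once if the red bottle is tipped over (more than 25 degrees) (angle between red_bottle's own z axis and vertical above 0.44 rad).
It also fails if it takes over 48 s, if anything falls off the work surface, if the arm or the gripper's body presses on something with over 40 N, if the wrist force passes 120 N, or if a joint passes its speed limit or range.

## Robot

A 6-joint arm with a two-finger parallel gripper is mounted at the origin on the work surface. World frame = base frame: x ahead of the robot, y to its left, z up, the work surface at z = 0. Lengths are in m, angles in rad, forces in N, time in s.
With the tool pointing down it reaches from about 0.275 to 0.85 m from the base axis. Payload 19 kg.
Tool frame: the origin (TCP) lies on the centre line of the jaws, within the pads' length; the fingertips stand 25 mm ahead of it and the grasp point (between the pads) lies 6 mm ahead of it; z points along the fingers, y is the direction in which the jaws open and shut (so a half turn about z gives the same grasp; the last joint's range is limited). The gripper opens to 85 mm and grips with 20 to 120 N. Pads are 22 mm wide; open, the fingers measure 114 mm over their backs; the gripper's body (76 mm by 85 mm) begins 54 mm behind the grasp point. The pads swing forward as they close: fully open they stand 13 mm farther back than shut.
Start: joints at [1.058, 0.15, 1.437, -0, 1.554, -0.134], TCP at [0.213, 0.534, 0.256] pointing down, gripper open.
Joint ranges: [-2.8, 2.8], [-0.68, 2.1], [0.12, 2.68], [-1.39, 4.53], [0.16, 2.79], [-2.81, 2.81]. Speed limits (rad/s): [1.89, 1.89, 2.22, 3.01, 3.01, 3.01].

## Interface

Orientations are given as a 3x3 rotation matrix whose columns are the frame's x, y, z axes.
In Python, from station import telemetry, vision, arm gives the robot as it stands.
- The arm moves only by the tool move_arm, never from a script. Its argument "plan" is a list of rows, each a list of 5 numbers: the gripper's target within -1 to 1 (fully open at 1, half-way at 0, shut at -1), then the shift along the world's x, y, z in m, then the turn about the world's z in rad. In form: [[grip, x, y, z, spin], ...]. A call has exactly 10 rows; each row shifts and turns the commanded pose from where the row before left it; what a row does not reach is not made up. A row lasts 1/8 s, in which the tool goes at most 62.5 mm and 10.7 degrees, less where a joint would pass 70% of its speed; a pose out of reach is approached as far as the arm can. A call with a gripper value outside its range is refused whole. The fingers move at their own pace and stop on an object; the grip force is fixed at half the most. Time passes only in rows, so rows that do not move let the fingers close, or fill a call up. It gives the time, the measured TCP pose, the force and the opening at its end, in the units of the state.
- telemetry.get_state(): the state, without advancing time (a new reading comes with each control period).
- vision.capture(name): name is "scene" or "side" or "wrist"; returns a dict with "img" (400x640x3 uint8, blue, green, red), "z_map" (400x640 float32, m along the optical axis (not along the pixel's ray), 0 where there is no reading), "fx", "fy", "cx", "cy" (pixels), "origin" and "attitude" of the camera in the world; the wrist camera has in their place "mount" (4x4, takes a point from camera to tool coordinates, whose origin is the TCP and whose axes are the flange's). Camera axes: x right, y down, z forward; pixel columns grow to the right and rows downward; lengths in m; the calibration is good to about 2 mm. A picture is of the moment at which its call begins: read the wrist's pose just before it.
- arm.close_job(): hands the job in, once; it reports no verdict.
Trained networks look in a picture, given as the dict that the camera call returned (one of the last four; its "shot" number tells which), for a name from the list of things; names that differ only in an ending like _2 or _b are one class to them, and where a whole thing is asked for, a point or a joint stands for the part that bears it (a point fixed in the world has none). Each returns a list of dicts, best first, with "conf" (0 to 1); they miss things now and then, are a little off and sometimes report something else, mostly with a low value. They report only what shows in the picture. A call takes as long as a camera call. They do not tell look-alikes from the thing itself.
- vision.recognise(picture, label): "extent" ([left, top, right, bottom] in pixels, round what is visible of it).
- vision.regions_of(picture, label): "mask" (400x640 bool, what is visible of it) and "extent" ([left, top, right, bottom] in pixels, round what is visible of it).
The state is a dict: "t": time; "joints": joint angles; "qvel": joint speeds; "joint_efforts": joint torques, N m; "tool_pos": TCP position; "tool_rot": TCP orientation; "wrist_force": force on the tool from outside, world axes, zero at the start; "moment": the same for the moment, N m; "width": finger opening in m.
Only numpy, scipy, OpenCV 4.12 (cv2) and the standard library are available. Lean on these libraries where they do the work, as an engineer would, in place of code of your own. Each camera call takes 0.05 s, during which the arm holds its last target.

## Working session

There is one attempt and no reset: what is moved stays moved. The work goes in short steps, Python scripts to look and compute and a tool call to move; the robot and the scene stay as the last step left them, time stands still between calls to the robot, and variables do not carry over. Pictures are saved under pics/ and viewed, and the job is handed in when it is done.

Besides the shell and the picture viewer there is one more tool, called after "Request:" by a JSON object that holds its "fn" and its "kwargs", one argument or row to a line. move_arm: Moves the arm, as the interface text tells. Its arguments: {"type":"object","properties":{"plan":{"type":"array","items":{"type":"array","items":{"type":"number"}}}},"required":["plan"]}

```bash
mkdir -p pics; cat > h.py <<'E'
import numpy as np,cv2
from station import telemetry,vision,arm
def world(p,u,v,z=None):
    d=p["z_map"][int(round(v)),int(round(u))] if z is None else z
    c=np.array([(u-p["cx"])/p["fx"]*d,(v-p["cy"])/p["fy"]*d,d])
    return np.array(p["origin"])+np.array(p["attitude"])@c
def onplane(p,u,v,h):
    R=np.array(p["attitude"]);o=np.array(p["origin"])
    r=R@np.array([(u-p["cx"])/p["fx"],(v-p["cy"])/p["fy"],1])
    return o+r*(h-o[2])/r[2]
def proj(p,w):
    c=np.array(p["attitude"]).T@(np.array(w)-np.array(p["origin"]))
    return c[0]/c[2]*p["fx"]+p["cx"],c[1]/c[2]*p["fy"]+p["cy"]
E
python3 - <<'E'
from h import *
for n in ["scene","side"]:
    p=vision.capture(n); cv2.imwrite(f"pics/{n}0.png",p["img"])
    for l in ["red_bottle","push_post","front_mark","axis"]:
        try:
            for r in vision.recognise(p,l)[:4]: print(n,l,np.round(r["extent"]),round(r["conf"],2))
        except Exception as e: print(l,e)
print(telemetry.get_state()["t"])
E
```

```text
scene red_bottle [281. 161. 292. 187.] 0.6
scene red_bottle [224. 143. 237. 162.] 0.45
scene push_post [244. 167. 374. 252.] 0.57
scene front_mark [235. 164. 378. 266.] 0.74
scene axis [244. 162. 370. 251.] 0.62
scene axis [236. 164. 377. 264.] 0.22
side red_bottle [290. 336. 302. 364.] 0.68
side red_bottle [303. 220. 314. 248.] 0.62
side red_bottle [228. 327. 242. 352.] 0.5
side push_post [256. 184. 388. 283.] 0.86
side front_mark [224. 200. 394. 296.] 0.6
side axis [256. 188. 390. 284.] 0.79
0.5
```

View pics/scene0.png

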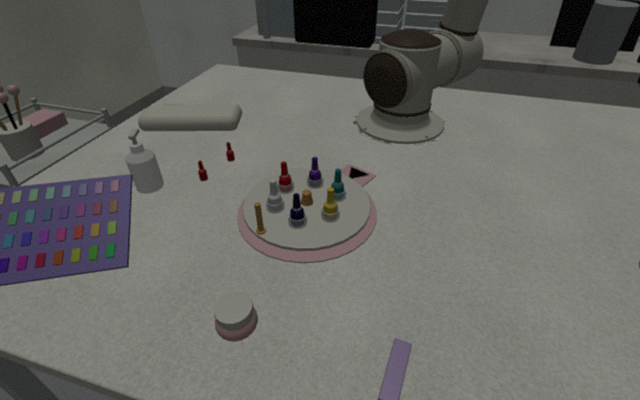

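View pics/side0.png

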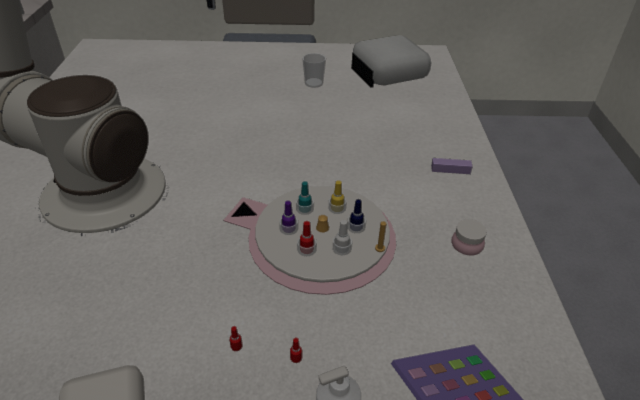

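Scene picture: the candidates for red_bottle are the bottle on the turntable at (285,175), and two small loose ones on the table at (202,170) and (230,152). In the side view they are (307,236), (235,338) and (296,350). I choose the one on the turntable, because it is the largest and stands in a holder. The post is at (260,218) in scene and (381,237) in side. The arrow is at (358,173) in scene and (243,210) in side. Next I'll measure and check the choice in a crop.

```bash
python3 - <<'E'
from h import *
from scipy.optimize import least_squares
for n in ["scene","side"]:
    p=vision.capture(n); im=p["img"]
    x0,y0,x1,y1=(190,130,400,275) if n=="scene" else (210,170,410,370)
    s=3.5 if n=="scene" else 2.9
    c=cv2.resize(im[y0:y1,x0:x1],None,fx=s,fy=s,interpolation=cv2.INTER_CUBIC); cv2.imwrite(f"pics/{n}c.png",c)
    # world xyz map
    v,u=np.mgrid[0:400,0:640]; d=p["z_map"]
    C=np.stack([(u-p["cx"])/p["fx"]*d,(v-p["cy"])/p["fy"]*d,d],-1)
    W=C@np.array(p["attitude"]).T+np.array(p["origin"])
    hsv=cv2.cvtColor(im,cv2.COLOR_BGR2HSV)
    roi=np.zeros((400,640),bool); roi[y0:y1,x0:x1]=1
    disc=roi&(abs(W[...,2]-.026)<.004)&(hsv[...,1]<60)&(d>0)
    P=W[disc][:,:2]
    (hx),=[cv2.convexHull(P.astype(np.float32))]
    print(n,"disc enclosing circle",cv2.minEnclosingCircle(P.astype(np.float32)),disc.sum())
    dark=roi&(im.max(2)<40)&(W[...,2]<.012)&(d>0)
    print("dark n",dark.sum()); 
    Q=np.array([onplane(p,a,b,.004) for b,a in np.argwhere(dark)])
    if len(Q): print("arrow mean",Q[:,:2].mean(0),cv2.minEnclosingTriangle(Q[:,:2].astype(np.float32).reshape(-1,1,2)*1000)[1].reshape(-1,2))
    red=roi&((hsv[...,0]<6)|(hsv[...,0]>174))&(hsv[...,1]>190)&(hsv[...,2]>60)
    k,lab,st,ce=cv2.connectedComponentsWithStats(red.astype(np.uint8))
    for i in range(1,k):
        if st[i,4]>30:
            m=lab==i; w=W[m&(d>0)]
            print("red",st[i],np.median(w,0),w[:,2].max())
    ob=roi&(hsv[...,0]>8)&(hsv[...,0]<22)&(hsv[...,1]>100)&(W[...,2]>.035)
    k,lab,st,ce=cv2.connectedComponentsWithStats(ob.astype(np.uint8))
    for i in range(1,k):
        if st[i,4]>15:
            w=W[(lab==i)&(d>0)]; print("brass",st[i],np.median(w,0),w[:,2].max())
    print("cam",p["origin"])
E
```

```text
scene disc enclosing circle ((0.46006742119789124, -0.20658208429813385), 0.22150006890296936) 5687
dark n 93
arrow mean [ 0.32686323 -0.06400303] [[323.34106  -34.501064]
 [352.3791   -74.901474]
 [304.42947  -81.74975 ]]
red [280 176  10   5  34] [ 0.47785694 -0.1934261   0.06145467] 0.06420318065485486
brass [302 190  10  12  94] [ 0.50786077 -0.13392616  0.04843787] 0.059193302117128255
brass [255 203   9  27 119] [ 0.61900545 -0.19204265  0.06942123] 0.09634016663620437
cam [1.09391346 0.07954273 0.52692495]
side disc enclosing circle ((0.4649471640586853, -0.21163184940814972), 0.221014142036438) 7156
dark n 168
arrow mean [ 0.32622203 -0.0651763 ] [[301.52936  -82.9803  ]
 [322.15936  -35.947937]
 [354.05423  -77.024895]]
red [304 222   5  14  68] [ 0.46726543 -0.20702667  0.0884939 ] 0.10028417569616632
red [301 236  12  11  88] [ 0.46730216 -0.21236085  0.0590088 ] 0.06692184243046861
red [232 327   4  11  41] [ 0.35283858 -0.41060285  0.04663649] 0.05453785769216046
red [230 336  11  14  66] [ 0.35213134 -0.41466318  0.02403126] 0.02904733365345402
red [293 339   5  11  40] [ 0.45433881 -0.43212297  0.0471485 ] 0.05472072584426513
red [291 349  10  13  67] [ 0.45253403 -0.43595215  0.0234439 ] 0.03025942031925688
brass [317 215  11  15 115] [ 0.49865185 -0.14593169  0.04870396] 0.06032496269305987
brass [378 222   8  26 122] [ 0.61273283 -0.2010278   0.069708  ] 0.09949372594037575
cam [ 0.48248127 -0.90838435  0.75879362]
```

View pics/sidec.png

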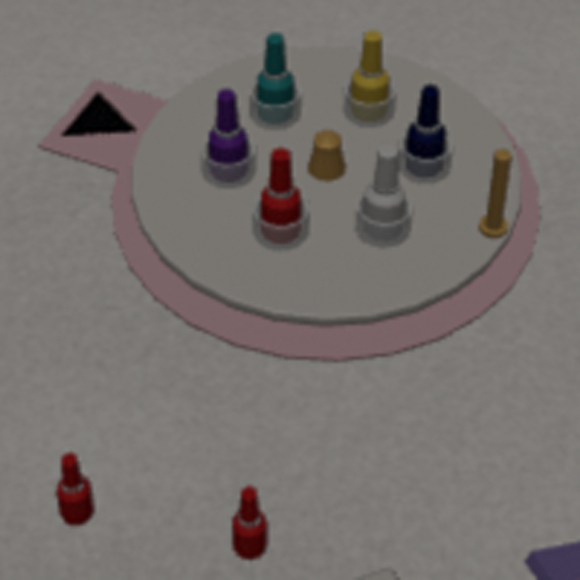

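```bash
python3 - <<'E'
from h import *
s=telemetry.get_state()
print(s["t"],s["tool_pos"],np.round(s["tool_rot"],3),s["joints"],s["width"])
p=vision.capture("side")
for w in [(.4985,-.1365,.06),(.6135,-.194,.096),(.353,-.0765,.004),(.468,-.199,.062)]: print(w,proj(p,w))
p=vision.capture("scene")
for w in [(.4985,-.1365,.06),(.6135,-.194,.096),(.353,-.0765,.004),(.468,-.199,.062)]: print(w,proj(p,w))
E
```

```text
0.6 [0.21265712 0.5342064  0.25625562] [[-0.929  0.37  -0.   ]
 [ 0.37   0.929 -0.   ]
 [ 0.    -0.    -1.   ]] [ 1.05795939e+00  1.50523294e-01  1.43739533e+00  3.00561038e-05
  1.55379894e+00 -1.34020609e-01] 0.08555143982963488
(0.4985, -0.1365, 0.06) (np.float64(322.09731818462774), np.float64(214.71120749826454))
(0.6135, -0.194, 0.096) (np.float64(382.83030727743045), np.float64(221.733942357329))
(0.353, -0.0765, 0.004) (np.float64(255.1294020534332), np.float64(214.42123461451263))
(0.468, -0.199, 0.062) (np.float64(306.478434202144), np.float64(235.39579953611278))
(0.4985, -0.1365, 0.06) (np.float64(306.5785361402015), np.float64(188.74340281164703))
(0.6135, -0.194, 0.096) (np.float64(257.4306377664434), np.float64(202.89040457263133))
(0.353, -0.0765, 0.004) (np.float64(348.69802644028107), np.float64(177.7548123662387))
(0.468, -0.199, 0.062) (np.float64(284.51630786298307), np.float64(175.5076675304562))
```

The close crop confirms the choice: the large red bottle stands in a clear holder at crop (280,200), and the two loose ones are smaller.

Estimates:
- Axis: (0.4985, -0.1365)
- Front direction: about 157°
- Red bottle: about 244°
- Post: about -27°

So I need to turn about -87° (clockwise) and move the post to about -113°. The first move shuts the gripper and goes above the disc's far rim.

Request:
{"fn": "move_arm", "kwargs": {
  "plan": [
    [-1,0.0295,-0.048,0,0.034],
    [-1,0.0295,-0.048,0,0.034],
    [-1,0.0295,-0.048,0,0.034],
    [-1,0.0295,-0.048,0,0.034],
    [-1,0.0295,-0.048,0,0.034],
    [-1,0.0295,-0.048,0,0.034],
    [-1,0.0295,-0.048,0,0.034],
    [-1,0.0295,-0.048,0,0.034],
    [-1,0.0295,-0.048,0,0.034],
    [-1,0.0295,-0.048,0,0.034]
  ]
}}

```text
t: 1.95
tool_pos: [0.5084, 0.0524, 0.2565]
tool_rot: [[-0.999, 0.038, 0.001], [0.038, 0.999, -0.0], [-0.001, 0.0, -1.0]]
wrist_force: [0.5, 1.5, 0.0]
width: 0.0003
```

Request:
{"fn": "move_arm", "kwargs": {
  "plan": [
    [-1,0.0295,-0.048,0,0],
    [-1,0.0295,-0.048,0,0],
    [-1,0.0295,-0.048,0,0],
    [-1,0.0295,-0.049,0,0],
    [-1,0,0,0,0],
    [-1,0,0,-0.03,0],
    [-1,0,0,-0.03,0],
    [-1,0,0,-0.02,0],
    [-1,0,0,0,0],
    [-1,0,0,0,0]
  ]
}}

```text
t: 3.2
tool_pos: [0.6259, -0.1385, 0.1775]
tool_rot: [[-0.999, 0.038, 0.001], [0.038, 0.999, -0.001], [-0.001, -0.0, -1.0]]
wrist_force: [-0.1, -0.2, 0.8]
width: 0.0002
```

```bash
python3 - <<'E'
from h import *
s=telemetry.get_state(); print(s["t"],s["tool_pos"],np.round(s["tool_rot"],2).tolist())
p=vision.capture("side"); cv2.imwrite("pics/s2.png",p["img"])
p=vision.capture("wrist"); cv2.imwrite("pics/w2.png",p["img"])
E
```

```text
3.2 [ 0.62587773 -0.13854624  0.17753244] [[-1.0, 0.04, 0.0], [0.04, 1.0, -0.0], [-0.0, -0.0, -1.0]]
```

View pics/s2.png

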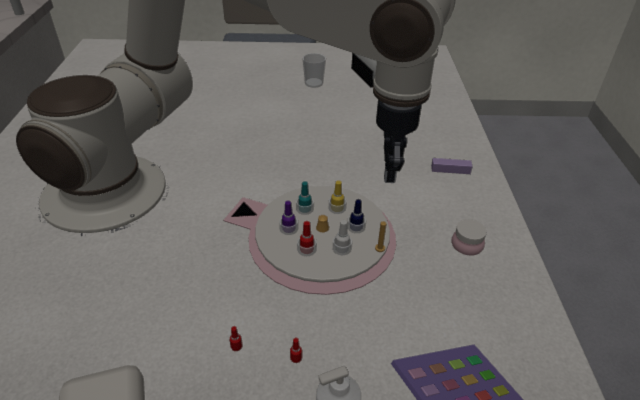

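View pics/w2.png

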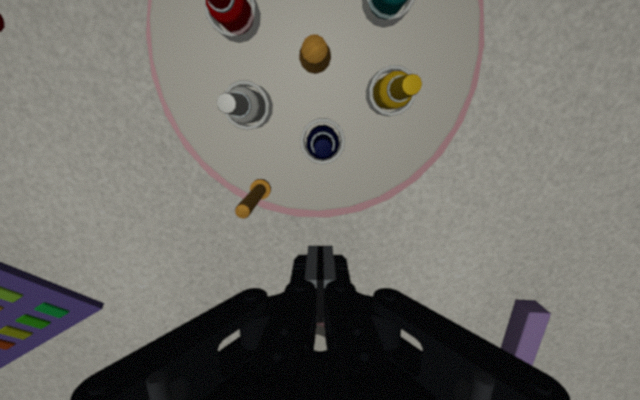

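The side and wrist views show the shut fingers above the far rim, over clear disc, with the post (wrist view, 253,198) on its clockwise side. Next I'll work out the arc increments.

```bash
python3 - <<'E'
import numpy as np
A=np.array([.4985,-.1365]);f=lambda t:A+.128*np.array([np.cos(np.radians(t)),np.sin(np.radians(t))])
t=-1.;p=np.array([.6259,-.1385])
while t>-97: 
    t-=4; q=f(t).round(4); print(t,(q-p).round(4),q); p=q
E
```

```text
-5.0 [ 0.0001 -0.0092] [ 0.626  -0.1477]
-9.0 [-0.0011 -0.0088] [ 0.6249 -0.1565]
-13.0 [-0.0017 -0.0088] [ 0.6232 -0.1653]
-17.0 [-0.0023 -0.0086] [ 0.6209 -0.1739]
-21.0 [-0.0029 -0.0085] [ 0.618  -0.1824]
-25.0 [-0.0035 -0.0082] [ 0.6145 -0.1906]
-29.0 [-0.004 -0.008] [ 0.6105 -0.1986]
-33.0 [-0.0047 -0.0076] [ 0.6058 -0.2062]
-37.0 [-0.0051 -0.0073] [ 0.6007 -0.2135]
-41.0 [-0.0056 -0.007 ] [ 0.5951 -0.2205]
-45.0 [-0.0061 -0.0065] [ 0.589 -0.227]
-49.0 [-0.0065 -0.0061] [ 0.5825 -0.2331]
-53.0 [-0.007  -0.0056] [ 0.5755 -0.2387]
-57.0 [-0.0073 -0.0051] [ 0.5682 -0.2438]
-61.0 [-0.0076 -0.0047] [ 0.5606 -0.2485]
-65.0 [-0.008 -0.004] [ 0.5526 -0.2525]
-69.0 [-0.0082 -0.0035] [ 0.5444 -0.256 ]
-73.0 [-0.0085 -0.0029] [ 0.5359 -0.2589]
-77.0 [-0.0086 -0.0023] [ 0.5273 -0.2612]
-81.0 [-0.0088 -0.0017] [ 0.5185 -0.2629]
-85.0 [-0.0088 -0.0011] [ 0.5097 -0.264 ]
-89.0 [-0.009  -0.0005] [ 0.5007 -0.2645]
-93.0 [-0.0089  0.0002] [ 0.4918 -0.2643]
-97.0 [-0.0089  0.0008] [ 0.4829 -0.2635]
```

Request:
{"fn": "move_arm", "kwargs": {
  "plan": [
    [-1,0,0,-0.025,0],
    [-1,0,0,-0.025,0],
    [-1,0,0,-0.025,0],
    [-1,0,0,-0.0225,0],
    [-1,0,0,0,0],
    [-1,0,0,0,0],
    [-1,0,0,0,0],
    [-1,0,0,0,0],
    [-1,0,0,0,0],
    [-1,0,0,0,0]
  ]
}}

```text
t: 4.55
tool_pos: [0.6257, -0.1388, 0.0789]
tool_rot: [[-0.999, 0.039, 0.0], [0.039, 0.999, -0.0], [-0.0, -0.0, -1.0]]
wrist_force: [-0.2, -0.0, -0.1]
width: -0.0
```

Request:
{"fn": "move_arm", "kwargs": {
  "plan": [
    [-1,0,-0.009,0,-0.05],
    [-1,-0.001,-0.0088,0,-0.07],
    [-1,-0.0017,-0.0088,0,-0.07],
    [-1,-0.0023,-0.0086,0,-0.07],
    [-1,-0.0029,-0.0085,0,-0.07],
    [-1,-0.0035,-0.0082,0,-0.07],
    [-1,-0.004,-0.008,0,-0.07],
    [-1,-0.0047,-0.0076,0,-0.07],
    [-1,-0.0051,-0.0073,0,-0.07],
    [-1,-0.0056,-0.007,0,-0.07]
  ]
}}

```text
t: 5.8
tool_pos: [0.5947, -0.2213, 0.0788]
tool_rot: [[-0.749, 0.662, 0.0], [0.662, 0.749, -0.0], [-0.0, -0.0, -1.0]]
wrist_force: [-0.5, 2.1, 1.4]
width: -0.0003
```

```bash
python3 - <<'E'
from h import *
s=telemetry.get_state(); print(s["t"],s["tool_pos"],s["wrist_force"])
p=vision.capture("side"); cv2.imwrite("pics/s3.png",p["img"])
E
```

```text
5.8 [ 0.59467158 -0.22132876  0.07883425] [-0.48217043  2.06796823  1.41325092]
```

View pics/s3.png

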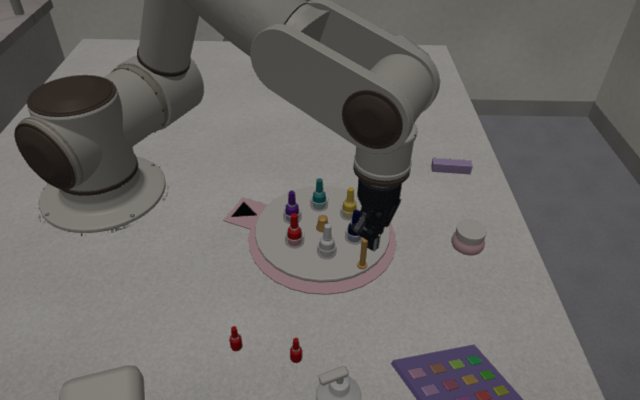

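The disc is turning clockwise. The post is now at (363,253) and red is at (294,230). I'll keep going along the arc.

Request:
{"fn": "move_arm", "kwargs": {
  "plan": [
    [-1,-0.0061,-0.0065,0,-0.07],
    [-1,-0.0065,-0.0061,0,-0.07],
    [-1,-0.007,-0.0056,0,-0.07],
    [-1,-0.0073,-0.0051,0,-0.07],
    [-1,-0.0076,-0.0047,0,-0.07],
    [-1,-0.008,-0.004,0,-0.07],
    [-1,-0.0082,-0.0035,0,-0.07],
    [-1,-0.0085,-0.0029,0,-0.07],
    [-1,-0.0086,-0.0023,0,-0.07],
    [-1,-0.0088,-0.0017,0,-0.07]
  ]
}}

```text
t: 7.1
tool_pos: [0.5181, -0.2633, 0.0789]
tool_rot: [[-0.148, 0.989, 0.0], [0.989, 0.148, -0.0], [-0.0, 0.0, -1.0]]
wrist_force: [0.9, 1.4, 2.1]
width: 0.0001
```

Request:
{"fn": "move_arm", "kwargs": {
  "plan": [
    [-1,-0.0088,-0.0011,0,-0.07],
    [-1,-0.009,-0.0005,0,-0.07],
    [-1,-0.0089,0.0002,0,-0.07],
    [-1,0,0,0,0],
    [-1,0,0,0,0],
    [-1,0,0,0,0],
    [-1,0,0,0,0],
    [-1,0,0,0,0],
    [-1,0,0,0,0],
    [-1,0,0,0,0]
  ]
}}

```text
t: 8.35
tool_pos: [0.4916, -0.2644, 0.0788]
tool_rot: [[0.058, 0.998, -0.0], [0.998, -0.058, -0.0], [-0.0, -0.0, -1.0]]
wrist_force: [0.9, -0.6, 0.3]
width: 0.0002
```

```bash
cat > m.py <<'E'
from h import *
import sys
s=telemetry.get_state(); print(s["t"],s["tool_pos"],s["wrist_force"])
A=np.array([.4985,-.1365]); fr=157.4
for n in ["side","scene"]:
    p=vision.capture(n); cv2.imwrite(f"pics/{n}{sys.argv[1]}.png",p["img"])
    v,u=np.mgrid[0:400,0:640]; d=p["z_map"]
    C=np.stack([(u-p["cx"])/p["fx"]*d,(v-p["cy"])/p["fy"]*d,d],-1)
    W=C@np.array(p["attitude"]).T+np.array(p["origin"])
    hsv=cv2.cvtColor(p["img"],cv2.COLOR_BGR2HSV)
    near=np.hypot(W[...,0]-A[0],W[...,1]-A[1])<.15
    red=near&(d>0)&((hsv[...,0]<6)|(hsv[...,0]>174))&(hsv[...,1]>180)&(hsv[...,2]>50)&(W[...,2]>.04)
    for nm,m,off in [("body",red&(W[...,2]<.07),.010),("cap",red&(W[...,2]>.075),.004)]:
        if m.sum()<4: continue
        w=np.median(W[m],0); c=np.array(p["origin"])[:2]-w[:2]; c/=np.linalg.norm(c)
        q=w[:2]-off*c-A; a=np.degrees(np.arctan2(q[1],q[0]))%360
        r=np.linalg.norm(q); print(n,nm,m.sum(),"r",r.round(4),"ang",a.round(1),"to go",(a-fr).round(1))
E
python3 m.py 4
```

```text
8.35 [ 0.49155529 -0.26441627  0.07877227] [ 0.93321869 -0.57895798  0.34737642]
side body 91 r 0.0686 ang 164.8 to go 7.4
side cap 59 r 0.0676 ang 165.7 to go 8.3
scene body 70 r 0.0666 ang 161.5 to go 4.1
scene cap 43 r 0.0661 ang 161.8 to go 4.4
```

View pics/side4.png

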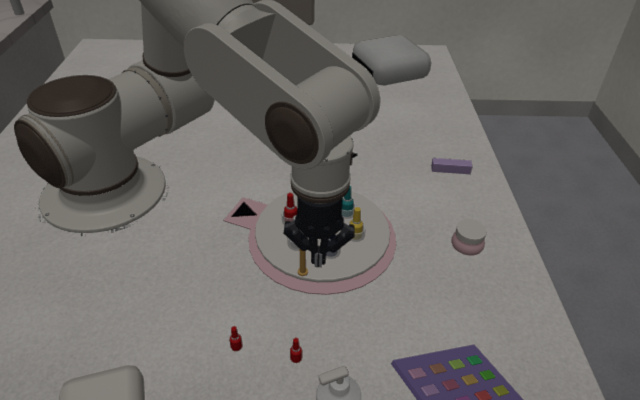

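Red has about 6° to go. I'll push 6° further, then back off and lift away.

Request:
{"fn": "move_arm", "kwargs": {
  "plan": [
    [-1,-0.0045,0.0003,0,-0.035],
    [-1,-0.0045,0.0005,0,-0.035],
    [-1,-0.0045,0.0007,0,-0.035],
    [-1,0,0,0,0],
    [-1,0,0,0,0],
    [-1,0.01,-0.001,0,0],
    [-1,0.01,0,0,0],
    [-1,0,0,0.04,0],
    [-1,0,0,0.05,0],
    [-1,0,0,0.05,0]
  ]
}}

```text
t: 9.7
tool_pos: [0.4986, -0.2637, 0.2202]
tool_rot: [[0.162, 0.987, -0.0], [0.987, -0.162, 0.0], [0.0, -0.0, -1.0]]
wrist_force: [1.2, 0.4, -0.5]
width: -0.0
```

Request:
{"fn": "move_arm", "kwargs": {
  "plan": [
    [-1,0.05,0,0.02,0],
    [-1,0.05,0,0.02,0],
    [-1,0.05,0,0,0],
    [-1,0.04,0.03,0,0],
    [-1,0.03,0.04,0,0],
    [-1,0,0.05,0,0],
    [-1,0,0.05,0,0],
    [-1,0,0.05,0,0],
    [-1,0,0.05,0,0],
    [-1,0,0,0,0]
  ]
}}

```text
t: 10.95
tool_pos: [0.7184, 0.0103, 0.2586]
tool_rot: [[0.158, 0.987, -0.0], [0.987, -0.158, 0.001], [0.001, -0.0, -1.0]]
wrist_force: [0.0, 0.4, -0.2]
width: 0.0005
```

```bash
python3 m.py 5; python3 - <<'E'
import cv2
a=cv2.imread("pics/side5.png")[170:300,210:410];b=cv2.imread("pics/scene5.png")[130:270,200:400]
r=lambda i:cv2.resize(i,(580,int(i.shape[0]*2.0)))
cv2.imwrite("pics/c5.png",cv2.vconcat([r(a),r(b)]))
E
```

```text
10.95 [0.71838409 0.01026568 0.25859661] [ 0.00620325  0.42525463 -0.23896596]
side body 79 r 0.0693 ang 158.3 to go 0.9
side cap 56 r 0.068 ang 159.6 to go 2.2
scene body 77 r 0.0673 ang 154.8 to go -2.6
scene cap 36 r 0.0656 ang 156.3 to go -1.1
```

View pics/c5.png

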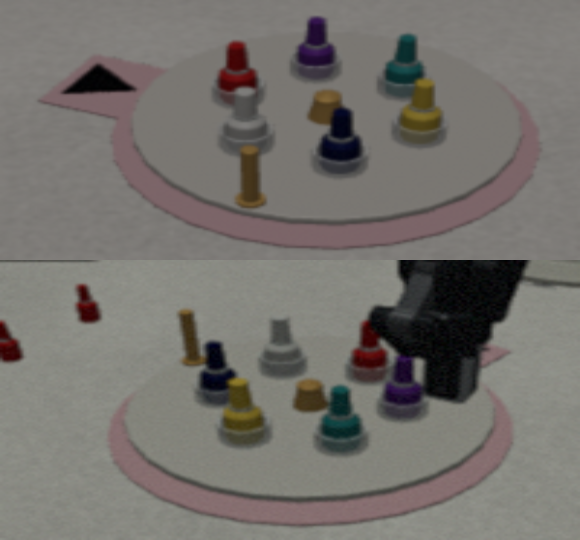

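The crops show red upright in its holder, between the knob and the arrow. The two cameras put it within about ±3° of the front, against an allowance of 11°, and the arm touches nothing. I'm handing the job in.

```bash
python3 -c "
from station import arm; print(arm.close_job())"
```

```text
the job is handed in; nothing more can be done
None
```

The red bottle now stands at the front of the turntable, in line with the black arrow, and the job is handed in. I pushed the brass post about 87° clockwise with the shut fingers, then backed off and lifted the arm clear; the clock stood at about 11 s.

- **Alignment:** the last measurements put the bottle 0.9 to 2.2° to one side of the arrow line by the side camera, and 1.1 to 2.6° to the other side by the scene camera. The cameras disagree by about 3.5°, but both are well inside the 11° allowance.
- **Bottle:** it measured 66 to 69 mm from the axis, against 70 mm expected. In the last pictures it stood upright in its holder.
- **Contact:** the arm was clear of everything, with the wrist force near zero. Wrist force readings stayed under 3 N during the push.

No check failed.

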